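# Relamp the tool steriliser: snap the lamp into its clips and slide its plug home

### The arm

A 7-joint arm with a two-finger parallel gripper is mounted at the origin on a cart in front of the work surface, level with it; the furniture and walls round the work are solid. World frame = base frame: x ahead of the robot, y to its left, z up, the work surface at z = 0. Lengths are in m, angles in rad, forces in N, time in s.
With the tool pointing down it reaches from about 0.375 to 0.925 m from the base axis. Payload 3.1 kg.
Tool frame: the origin (TCP) lies at the very end of the fingers, on their centre line; the grasp point (between the pads) lies 19 mm behind it; z points along the fingers, y is the line along which they close (so a half turn about z gives the same grasp; the last joint's range is limited). The gripper opens to 85 mm and grips with 20 to 120 N. Pads are 22 mm wide; open, the fingers measure 114 mm over their backs; the gripper's body (76 mm by 85 mm) begins 54 mm behind the grasp point. The pads swing forward as they close: fully open they stand 13 mm farther back than shut.
Start: joints at [1.175, 0.383, 0.044, 1.598, -0.018, 1.161, -0.05], TCP at [0.191, -0.621, 0.231] pointing down, gripper open.
Joint ranges: [-2.61, 2.61], [-0.41, 2.15], [-1.48, 1.57], [0, 2.5], [-1.57, 4.71], [0.05, 1.97], [-2.85, 2.85]. Speed limits (rad/s): [2.79, 2.79, 3.14, 3.14, 3.14, 3.14, 3.14].

### API

Orientations are given as a unit quaternion [x, y, z, w].
In Python, from cell import arm gives the robot as it stands.
- The arm moves only by the tool jog_arm, never from a script. Its argument "moves" is one flat list of numbers, 7 for each row, row after row: the turn, a rotation vector about the tool's x, y, z in units of 180 degrees (1.0 is 180 degrees), then the shift along the tool's x, y, z in units of 0.08 m (1.0 is 0.08 m), then the opening, from -1 (shut) to 1 (fully open), so that 0 is half open. A call has 1 to 10 rows; each row is the pose to reach, as a shift and turn from the pose commanded when the call began, along the tool's axes at that moment, turning the shorter way round; what a row does not reach only later rows make up. A row lasts 1/8 s, in which the tool goes at most 62.5 mm and 10.7 degrees, less where a joint would pass 70% of its speed; a pose out of reach is approached as far as the arm can. A call with a number of a shift or a turn outside -1 to 1 is refused whole. A call with a gripper value outside its range is refused whole. The fingers move at their own pace and stop on an object; "squeeze" is the grip in N (left out, the last holds). Time passes only in rows, so rows that repeat a pose let the fingers close. It gives the time, the measured TCP pose, the force, the opening and the grip force at its end, in the units of the state.
- arm.get_state(): the state, without advancing time (a new reading comes with each control period).
- arm.get_image(name): name is "scene" or "top" or "wrist"; returns a dict with "image" (480x640x3 uint8, blue, green, red), "depth" (480x640 float32, m along the optical axis (not along the pixel's ray), 0 where there is no reading), "fx", "fy", "cx", "cy" (pixels), "camera_from_world" (4x4, takes a point from world to camera coordinates); the wrist camera has in their place "hand_eye" (4x4, takes a point from camera to tool coordinates, whose origin is the TCP and whose axes are the flange's). Camera axes: x right, y down, z forward; pixel columns grow to the right and rows downward; lengths in m; the calibration is good to about 2 mm. A picture is of the moment at which its call begins: read the wrist's pose just before it.
- arm.sign_off(): hands the job in; it is judged then, once.
The state is a dict: "time": time; "joints": joint angles; "dq": joint speeds; "effort": joint torques, N m; "position": TCP position; "eef_rot": TCP orientation; "force": force on the tool from outside, world axes, zero at the start; "ft_torque": the same for the moment, N m; "opening": finger opening in m; "grasp_force": force on a finger pad.
Only numpy, scipy, OpenCV 4.12 (cv2) and the standard library are available. Lean on these libraries where they do the work, as an engineer would, in place of code of your own. Each camera call takes 0.05 s, during which the arm holds its last target. There are 200 camera calls.

### The job

The lamp unit of the tool steriliser lies on the desk, ready for its new lamp, which lies in its packing strip. Press the lamp sideways into both spring clips of the unit, plug end towards the white lampholder, then slide it along in the clips until its plug is fully home in the lampholder, and let go of it. It is glass: go by feel and stop as soon as it meets a hard stop, never pressing it on the clips or the lampholder with more than 25 N, and leave the other things where they are.

Things in the scene. Friction and masses are not known exactly. Their poses are not given: they have to be found in the camera images.
- lamp: new lamp, about 60 g: straight glass tube with white ceramic ends, all 20 mm in diameter, 160 mm long, plus a brass plug (10 mm diameter, 10 mm long, tapered tip) at one end. Origin on its axis, midway along the 160 mm; own y along the axis towards the plug. Starts level in the packing strip, axis 34 mm above the desk
- lamp_plug_end (a point): on the lamp's axis, at the flat shoulder from which the plug sticks out (80 mm from the lamp's origin along +y; the plug's tip is 10 mm further)
- lamp_blank_end (a point): on the lamp's axis, at the flat end without plug (80 mm from the lamp's origin along -y)
- packing: packing strip of grey moulded pulp, fixed, 50 mm wide, 206 mm long (own y), origin centre of underside; two notched uprights (9 mm thick, 38 mm high, at y = -62 and +62 mm) carry the lamp along own y, plug towards +y; between them both sides of the lamp are free above the 4 mm base
- lamp_unit: steriliser lamp unit, fixed: white tray 70 mm wide (own x), 250 mm long (own y), rims and reflector up to 13 mm high; origin centre of underside, z up. Along y: black ballast box up to -95 mm (28 mm high), clips at -52 and +36, lampholder. Seated lamp axis: along own y, x = 0, 42 mm above the underside, plug towards +y; the lamp rests on two hard saddles in the clips
- clip_near_seat (a point): seat centre of the clip next to the lampholder (the seated axis passes here). Clip: C of spring steel, 10 mm wide along the axis, open upwards; flared mouth 15 mm above the seat, throat 15 mm wide with lips 7 mm above the seat, which spring apart for the 20 mm tube; below, the hard saddle, on which the lips alone hold the seated tube with 2 to 3 N
- clip_far_seat (a point): seat centre of the like clip away from the lampholder. At each clip the tube first touches with its axis about 13 mm above the seat; pressing it in takes 3 to 6 N per clip (6 to 12 N for both at once), most at 7 to 11 mm; below about 6 mm it snaps in and the force drops, then it meets the hard saddle. A clipped tube slides along against 2 to 5 N of friction
- blue_comb: a blue comb, 54x241x8 mm, in front of the work; a bystander to leave alone
- guard_1: a small black clipper comb guard, 35x46x14 mm, between the lamp unit and the packing strip; a bystander to leave alone
- guard_3: a small dark red clipper comb guard, 35x44x17 mm, between the lamp unit and the packing strip; a bystander to leave alone
- pomade_b: a round white pot with lid, 68 mm across, 43 mm tall, behind the work; a bystander to leave alone
- neck_duster: a wooden neck brush, 56x204x34 mm, lying behind the work, to the right; a bystander to leave alone
- lampholder_mean (a point): mean place of the lampholder's front face, on the seated axis (y = +87 mm of the unit). The lampholder, white ceramic, 36 mm wide, 30 mm deep, 59 mm high, is clamped in slots, so its hard face stands anywhere up to 5 mm before or behind this point. In it a chamfered bore 13.5 mm wide, 13 mm deep for the plug. While pressed into the clips the lamp's shoulder should stand 17 to 25 mm before this point
- contact_pin (a joint): how far the sprung brass contact pin in the lampholder's bore is pushed in by the plug (m; 0 = free, out; about 1 N at most). It reads 0.005 when the lamp is fully home, its shoulder against the lampholder's face

How it is judged:
On the way:
1. the lamp is snapped into both clips, plug end towards the lampholder (z of lamp_plug_end in the frame of lamp_unit between 0.039 and 0.0445 m and x of lamp_plug_end in the frame of lamp_unit between -0.003 and 0.003 m and z of lamp_blank_end in the frame of lamp_unit between 0.039 and 0.0445 m and x of lamp_blank_end in the frame of lamp_unit between -0.003 and 0.003 m and y of lamp_plug_end in the frame of lamp_unit above 0.04 m), for 0.2 s.
At the end, for the whole second after the job is handed in: The lamp lies in both clips (both ends of its axis within 3 mm sideways and -3 to +2.5 mm in height of the seated axis), its plug has pushed the contact pin in by more than 3.7 mm (shoulder within 1.3 mm of the lampholder's face), it is at rest and let go (all of step 1 and value of joint contact_pin above 0.0037 m and linear speed of lamp below 0.01 m/s); the robot touches nothing.
It fails at once if the lamp is pressed on the hard parts of the unit (saddles of the clips, lampholder, tray) with more than 25 N (contact force between lamp and lamp_unit above 25 N).
It fails at once if one of the loose things round the work (comb, the two guards, pot, neck brush) is moved more than 30 mm (distance of any of blue_comb, guard_1, guard_3, pomade_b, neck_duster from where it was at the start of the episode above 0.03 m).
It also fails if it takes over 48 s, if anything falls off the work surface, if the arm or the gripper's body presses on something with over 40 N, if the wrist force passes 120 N, or if a joint passes its speed limit or range.

## Working session

There is one attempt and no reset: what is moved stays moved. The work goes in short steps, Python scripts to look and compute and a tool call to move; the robot and the scene stay as the last step left them, time stands still between calls to the robot, and variables do not carry over. Pictures are saved under pics/ and viewed, at most 10 in all, crops included, and the job is handed in when it is done.

Besides the shell and the picture viewer there is one more tool, called by a JSON object that holds its "fn" and its "kwargs". jog_arm: Moves the arm, as the interface text tells. Its arguments: {"type":"object","properties":{"moves":{"type":"array"},"squeeze":{"type":"number"}},"required":["moves"]}

```bash
mkdir -p pics; ls
python3 - <<'E'
from cell import arm
import cv2,numpy as np
s=arm.get_state();print(s)
for n in("scene","top"):
    d=arm.get_image(n);cv2.imwrite(f"pics/{n}1.png",d["image"]);np.savez(f"{n}1.npz",**d)
    print(n,d["fx"],d["cx"],d["camera_from_world"])
E
```

```text
pics
{'time': 0.0, 'joints': array([ 1.17517208,  0.38383488,  0.0438311 ,  1.59956091, -0.01786641,
        1.16118827, -0.04990224]), 'dq': array([-0.00041662, -0.00010629,  0.00116611, -0.00056558,  0.00134624,
        0.00044455,  0.0002084 ]), 'effort': array([ 5.01470386e-04, -4.33464468e+01,  1.02449644e+00, -2.49514586e+01,
        1.04263061e-02,  1.13692667e-02,  4.97107795e-07]), 'position': array([ 0.19045075, -0.62049918,  0.22989325]), 'eef_rot': array([ 9.88925268e-01,  1.48408643e-01, -2.76104660e-04, -1.26998290e-03]), 'force': array([0.29279456, 0.11799891, 0.2011015 ]), 'ft_torque': array([-0.0343016 , -0.00980203,  0.01563657]), 'grasp_force': 0.0, 'opening': 0.08547516435941137}
scene 455.9072822328306 317.87292319466655 [[ 0.54738127 -0.83687794  0.00301107 -0.4078833 ]
 [-0.40689894 -0.26928319 -0.87288018  0.19346069]
 [ 0.73130499  0.47657306 -0.48792532  0.80950667]
 [ 0.          0.          0.          1.        ]]
top 592.2695329381439 312.73033608928574 [[ 0.0183543  -0.99982064 -0.00466912 -0.16482733]
 [-0.98009981 -0.0170687  -0.19777015  0.49377083]
 [ 0.19765498  0.00820614 -0.9802373   1.03377736]
 [ 0.          0.          0.          1.        ]]
```

View pics/top1.png

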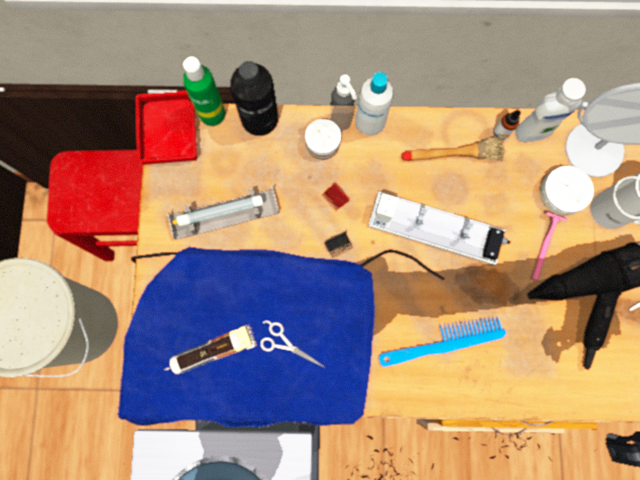

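View pics/scene1.png

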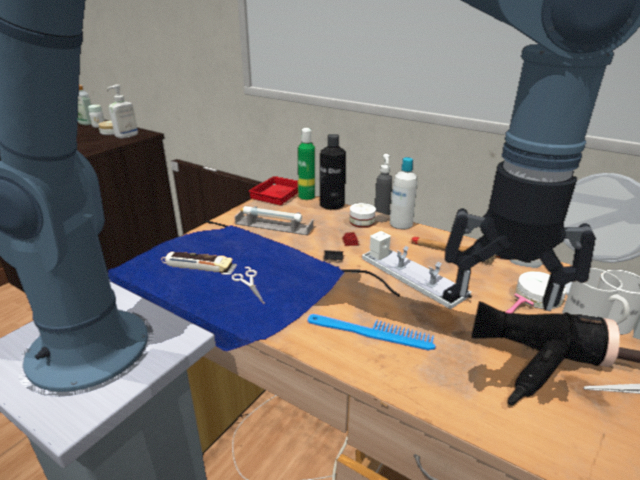

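The top view shows the lamp's brass plug at the left end (~(175,218)), with the packing strip running to (277,200). The lamp unit has its lampholder at left (~(388,208)) and its ballast at right (~(495,243)). The guards lie between them, at (336,195) and (339,243).

```bash
cat > h.py <<'E'
import numpy as np,cv2
from scipy.spatial.transform import Rotation as R
def cloud(d,T=None):
    """world xyz per pixel; T = world_from_camera"""
    if T is None: T=np.linalg.inv(d["camera_from_world"])
    v,u=np.mgrid[:480,:640];z=d["depth"]
    P=np.stack([(u-d["cx"])/d["fx"]*z,(v-d["cy"])/d["fy"]*z,z],-1)
    return P@T[:3,:3].T+T[:3,3]
def wrist(s,d):
    T=np.eye(4);T[:3,:3]=R.from_quat(s["eef_rot"]).as_matrix();T[:3,3]=s["position"]
    return T@d["hand_eye"]
def proj(d,T,p):
    c=np.linalg.inv(T);q=c[:3,:3]@np.asarray(p)+c[:3,3]
    return d["fx"]*q[0]/q[2]+d["cx"],d["fy"]*q[1]/q[2]+d["cy"]
E
python3 - <<'E'
from h import *
d=dict(np.load("top1.npz"));W=cloud(d)
im=d["image"]
a=cv2.resize(im[175:255,155:290],None,fx=5.5,fy=5.5,interpolation=cv2.INTER_CUBIC)
cv2.imwrite("pics/lampc.png",a[:, :742])
for nm,(u0,u1,v0,v1) in dict(lamp=(160,285,180,245),unit=(362,515,185,270)).items():
    w=W[v0:v1,u0:u1].reshape(-1,3);w=w[np.isfinite(w).all(1)]
    print(nm,np.percentile(w[:,2],[1,10,50,90,97,99.5]))
    for lo,hi in [(0.008,.02),(.02,.03),(.03,.05),(.05,.07)]:
        p=w[(w[:,2]>lo)&(w[:,2]<hi)]
        if len(p)<8: continue
        r=cv2.minAreaRect(p[:,:2].astype(np.float32)*1000);print(lo,hi,len(p),np.round(r[0],1),np.round(r[1],1),round(r[2],1))
for nm,(u,v) in dict(plug=(174,219),blank=(268,203),holder=(388,208),ballast=(495,243)).items():print(nm,W[v,u])
E
```

```text
lamp [-0.00570028 -0.0032484   0.00032946  0.03826192  0.04348026  0.04723769]
0.008 0.02 77 [548.9  15.8] [ 50.1 204.9] 15.2
0.02 0.03 117 [549.1  16.1] [ 50.5 206. ] 15.9
0.03 0.05 1085 [547.   23.9] [ 50.6 169.2] 15.9
unit [-0.00570409 -0.00323866  0.00080199  0.01359612  0.05375389  0.06141107]
0.008 0.02 1953 [ 487.3 -384.2] [262.2 154.3] 74.0
0.02 0.03 462 [ 530.2 -398.8] [250.3  56. ] 70.8
0.03 0.05 182 [ 523.6 -389.1] [238.   50.6] 76.2
0.05 0.07 403 [ 536.8 -360.4] [174.6  37.9] 73.4
plug [0.53654771 0.11055565 0.00719345]
blank [ 0.57274001 -0.06785752  0.00142889]
holder [ 0.55166387 -0.29245237  0.06033005]
ballast [ 0.49728229 -0.49604203  0.02318429]
```

View pics/lampc.png

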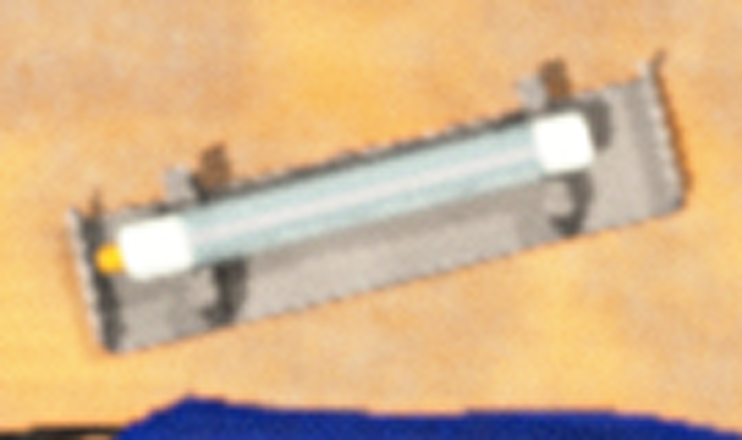

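The crop shows the lamp with its brass plug at the left (110,258) and the blank end at (590,140), so its yaw is about +15.7°. The unit's yaw is about -16.6°. I'll pass over the unit with the wrist camera first, then go on to the lamp.

```bash
cat >> h.py <<'E'
def plan(s,p,yaw):
    """tool-frame shift/80mm and turn/180deg to TCP p, tool x at yaw(deg), pointing straight down"""
    A=R.from_quat(s["eef_rot"]);a=np.radians(yaw)/2
    B=R.from_quat([np.cos(a),np.sin(a),0,0])
    return np.round((A.inv()*B).as_rotvec()/np.pi,4),np.round(A.inv().apply(np.array(p)-s["position"])/.08,3)
E
python3 - <<'E'
from h import *
from cell import arm
s=arm.get_state();d=arm.get_image("wrist");print(d["hand_eye"],d["fx"],d["cx"],d["cy"])
print(plan(s,[.50,-.38,.26],73.4))
E
```

```text
[[-1.33050376e-04 -9.58582854e-01 -2.84813789e-01  7.19251353e-02]
 [ 9.99997047e-01 -8.18625754e-04  2.28805856e-03 -1.01168589e-04]
 [-2.42644961e-03 -2.84812644e-01  9.58580132e-01 -1.41864725e-01]
 [ 0.00000000e+00  0.00000000e+00  0.00000000e+00  1.00000000e+00]] 414.58012618486515 318.093149216549 235.13006789581564
(array([-0.0007, -0.0004, -0.313 ]), array([ 4.581, -1.74 , -0.371]))
```

{"fn": "jog_arm", "kwargs": {"moves": [0, 0, 0, 0.4, -0.15, -0.04, 1, 0, 0, 0, 0.92, -0.35, -0.08, 1]}}

```text
time: 0.4
position: [0.2515, -0.5732, 0.2371]
eef_rot: [0.989, 0.146, -0.001, -0.0]
force: [0.5, -0.1, -0.3]
opening: 0.0852
grasp_force: 0.0
```

{"fn": "jog_arm", "kwargs": {"moves": [0, 0, 0, 0.5, -0.18, -0.04, 1, 0, 0, 0, 0.92, -0.35, -0.08, 1]}}

```text
time: 0.65
position: [0.3166, -0.523, 0.2437]
eef_rot: [0.989, 0.149, 0.0, -0.0]
force: [0.4, -0.5, -0.6]
opening: 0.0855
grasp_force: 0.0
```

{"fn": "jog_arm", "kwargs": {"moves": [0, 0, 0, 0.5, -0.18, -0.04, 1, 0, 0, 0, 0.92, -0.35, -0.08, 1]}}

```text
time: 0.9
position: [0.3785, -0.4747, 0.2501]
eef_rot: [0.989, 0.149, 0.0, -0.0]
force: [-1.2, 0.1, 0.1]
opening: 0.0855
grasp_force: 0.0
```

{"fn": "jog_arm", "kwargs": {"moves": [0, 0, 0, 0.5, -0.18, -0.04, 1, 0, 0, 0, 0.92, -0.35, -0.08, 1]}}

```text
time: 1.15
position: [0.4405, -0.4264, 0.2566]
eef_rot: [0.989, 0.149, -0.0, -0.0]
force: [0.7, 0.5, 0.4]
opening: 0.0853
grasp_force: 0.0
```

{"fn": "jog_arm", "kwargs": {"moves": [0, 0, -0.05, 0.3, -0.12, -0.02, 1, 0, 0, -0.11, 0.6, -0.25, -0.04, 1, 0, 0, -0.16, 0.9, -0.34, -0.05, 1, 0, 0, -0.22, 0.9, -0.34, -0.05, 1, 0, 0, -0.27, 0.9, -0.34, -0.05, 1, 0, 0, -0.313, 0.9, -0.34, -0.05, 1, 0, 0, -0.313, 0.9, -0.34, -0.05, 1]}}

```text
time: 2.02
position: [0.4998, -0.3807, 0.2603]
eef_rot: [0.802, 0.597, -0.0, -0.0]
force: [-1.0, 0.2, -0.2]
opening: 0.0852
grasp_force: 0.0
```

Run:
```python
from h import *
from cell import arm
s=arm.get_state();d=arm.get_image("wrist");T=wrist(s,d);np.savez("wu.npz",T=T,**d)
cv2.imwrite("pics/wu.png",d["image"]);W=cloud(d,T)
t=np.radians(73.4);ey=np.array([np.cos(t),np.sin(t)]);o=np.array([.527,-.389])
w=W.reshape(-1,3);q=w[:,:2]-o;y=q@ey;x=q@np.array([ey[1],-ey[0]])
m=(abs(x)<.06)&(abs(y)<.15)
print("desk",np.median(w[m&(w[:,2]<.006)][:,2]))
for lo,hi in[(.008,.018),(.022,.035),(.035,.065),(.052,.065)]:
    k=m&(w[:,2]>lo)&(w[:,2]<hi)
    r=cv2.minAreaRect((w[k,:2]*1000).astype(np.float32));print(lo,k.sum(),np.round(r[0],1),np.round(r[1],1),r[2])
k=m&(w[:,2]>.03)
h,e=np.histogram(y[k],bins=np.arange(-.13,.14,.004))
for a,b in zip(e,h):
    if b:
        kk=k&(y>=a)&(y<a+.004);print(round(a*1000),b,np.round([x[kk].min()*1e3,x[kk].max()*1e3,np.percentile(w[kk,2],95)*1e3],1))
```

```text
desk -0.0008101190889067411
0.008 7247 [ 527.9 -398.2] [262.8  70.1] 73.43804168701172
0.022 1862 [ 527.6 -398.2] [248.   55.2] 73.60430145263672
0.035 2545 [ 538.2 -363. ] [175.7  36.2] 73.3152847290039
0.052 2195 [ 538.3 -362.8] [175.2  36.2] 73.3152847290039
-118 1 [-17.2 -17.2  30.2]
-114 2 [-20.1  23.3  30.1]
-106 1 [-7.4 -7.4 30.1]
-62 36 [-11.9  17.4  54.5]
-58 137 [-12.   18.3  55.7]
-54 158 [-12.   19.1  55.1]
-50 91 [-12.1  18.   55.2]
-14 152 [ 13.7  34.4 324.6]
-10 920 [ 13.6  44.  328.6]
-6 1868 [ 13.7  43.1 330. ]
-2 1868 [ 13.6  40.2 329.8]
2 1885 [  9.8  37.3 329.4]
6 5189 [-49.5  37.6 339.9]
10 13881 [-54.7  45.6 344.5]
14 10958 [-60.   39.1 350.3]
18 630 [-60.    7.8 353.3]
26 42 [-12.1  18.7  54.6]
30 183 [-12.2  18.7  55.3]
34 173 [-12.2  18.5  55.1]
38 74 [-12.2  18.4  54.6]
70 1263 [-28.4 -28.4 402.2]
82 16 [-13.8  20.9  42.4]
86 304 [-14.6  21.   59.6]
90 239 [-14.7  21.5  59.6]
94 287 [-14.7  21.5  59.7]
98 237 [-14.7  21.   59.7]
102 283 [-14.7  21.1  59.7]
106 245 [-14.7  20.8  59.5]
110 284 [-14.7  21.5  59.3]
114 146 [-14.6  21.4  59.4]
```

View pics/wu.png

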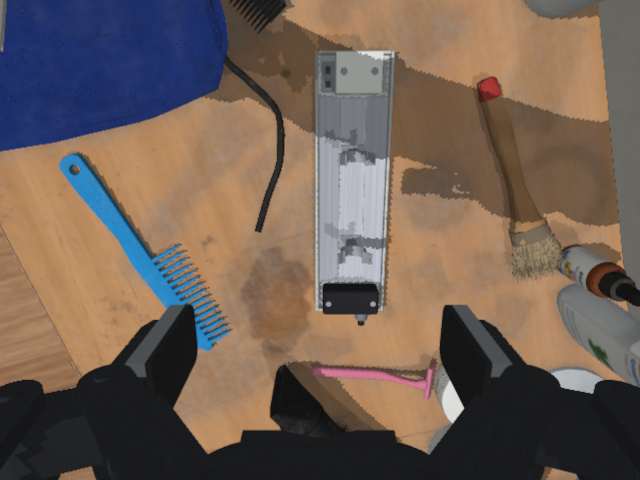

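The wrist view shows the unit upright in the frame: lampholder at the top (357,73), clips at (357,155) and (357,250), ballast at (350,298). The unit origin is at about (0.5295, -0.392), with its axis yaw at 73.4°. Next I go to the lamp.

{"fn": "jog_arm", "kwargs": {"moves": [0, 0, 0, 0.4, -0.1, 0, 1, 0, 0, 0, 0.98, -0.2, 0, 1]}}

```text
time: 2.33
position: [0.5063, -0.3024, 0.2605]
eef_rot: [0.804, 0.595, -0.0, 0.0]
force: [1.0, 0.8, 0.1]
opening: 0.0854
grasp_force: 0.0
```

{"fn": "jog_arm", "kwargs": {"moves": [0, 0, 0, 0.5, -0.1, 0, 1, 0, 0, 0, 0.98, -0.2, 0, 1]}}

```text
time: 2.58
position: [0.5143, -0.2198, 0.2609]
eef_rot: [0.802, 0.597, 0.0, 0.0]
force: [0.1, 0.4, -0.8]
opening: 0.0856
grasp_force: 0.0
```

{"fn": "jog_arm", "kwargs": {"moves": [0, 0, 0, 0.5, -0.1, 0, 1, 0, 0, 0, 0.98, -0.2, 0, 1]}}

```text
time: 2.82
position: [0.5213, -0.1402, 0.261]
eef_rot: [0.802, 0.597, 0.0, 0.0]
force: [1.4, 0.5, 0.2]
opening: 0.0853
grasp_force: 0.0
```

{"fn": "jog_arm", "kwargs": {"moves": [0, 0, 0, 0.5, -0.1, 0, 1, 0, 0, 0, 0.98, -0.2, 0, 1]}}

```text
time: 3.08
position: [0.5283, -0.0606, 0.2609]
eef_rot: [0.802, 0.597, 0.0, 0.0]
force: [0.6, -0.5, 0.6]
opening: 0.0855
grasp_force: 0.0
```

{"fn": "jog_arm", "kwargs": {"moves": [0, 0, -0.05, 0.4, -0.1, 0.2, 1, 0, 0, -0.1, 0.8, -0.2, 0.4, 1, 0, 0, -0.15, 0.98, -0.2, 0.5, 1, 0, 0, -0.179, 0.98, -0.2, 0.5, 1, 0, 0, -0.179, 0.98, -0.2, 0.5, 1]}}

```text
time: 3.7
position: [0.5353, 0.0179, 0.2207]
eef_rot: [0.605, 0.796, -0.0, -0.0]
force: [-0.3, -0.2, -0.5]
opening: 0.0858
grasp_force: 0.0
```

Run:
```python
from h import *
from cell import arm
s=arm.get_state();d=arm.get_image("wrist");T=wrist(s,d);np.savez("wl.npz",T=T,**d)
cv2.imwrite("pics/wl.png",d["image"]);W=cloud(d,T);print(s["position"],s["eef_rot"])
t=np.radians(105.7);ey=np.array([np.cos(t),np.sin(t)]);o=np.array([.549,.016])
w=W.reshape(-1,3);q=w[:,:2]-o;y=q@ey;x=q@np.array([ey[1],-ey[0]])
m=(abs(x)<.04)&(abs(y)<.13)&(w[:,2]<.1)
print("desk",np.median(w[m&(w[:,2]<.003)][:,2]))
for lo,hi in[(.003,.008),(.036,.06),(.041,.06)]:
    k=m&(w[:,2]>lo)&(w[:,2]<hi)
    r=cv2.minAreaRect((w[k,:2]*1000).astype(np.float32));print(lo,k.sum(),np.round(r[0],1),np.round(r[1],1),r[2])
k=m&(w[:,2]>.025)
h,e=np.histogram(y[k],bins=np.arange(-.13,.14,.006))
for a,b in zip(e,h):
    if b:
        kk=k&(y>=a)&(y<a+.006);z95=np.percentile(w[kk,2],90);k2=kk&(w[:,2]>z95-.003);print(round(a*1000),b,np.round([x[kk].min()*1e3,x[kk].max()*1e3,x[k2].mean()*1e3,z95*1e3],1))
k=m&(w[:,2]>.03);print("y ext",np.percentile(y[k],[.2,99.8]))
```

```text
[0.53531218 0.01790634 0.22068468] [ 6.05272640e-01  7.96018214e-01 -1.00738181e-04 -1.56403773e-04]
desk -0.00089940791036347
0.003 4970 [551.5  14.3] [ 49.9 201.1] 15.827672004699707
0.036 5443 [549.1  22.8] [ 49.9 170.1] 15.904974937438965
0.041 3173 [550.7  18.2] [ 15.3 159.9] 15.893790245056152
-106 6 [-12.   16.9  -3.6  25.6]
-82 51 [-7.7 11.2  1.7 43.4]
-76 144 [-7.7 11.2  2.2 43.7]
-70 301 [-22.2  26.4   2.1  43.3]
-64 508 [-22.3  27.3   1.9  42.9]
-58 158 [-7.7 11.8  1.9 43.8]
-52 163 [-7.7 11.8  1.8 43.8]
-46 163 [-7.7 11.6  1.7 44. ]
-40 167 [-7.7 11.5  1.8 43.7]
-34 163 [-7.7 11.4  1.9 44. ]
-28 168 [-7.7 11.2  1.9 43.8]
-22 167 [-7.8 11.1  1.8 43.7]
-16 174 [-7.8 11.   1.8 43.7]
-10 180 [-7.8 12.   2.  43.8]
-4 182 [-7.8 11.8  1.8 43.7]
2 183 [-7.8 11.6  1.9 43.9]
8 187 [-7.8 11.5  1.7 43.8]
14 190 [-7.8 11.3  1.8 43.7]
20 190 [-7.8 11.2  1.8 43.9]
26 190 [-7.8 11.1  1.7 43.7]
32 194 [-7.8 11.   1.7 43.9]
38 198 [-7.8 10.9  1.9 43.6]
44 207 [-7.8 11.8  1.8 43.5]
50 227 [-16.3  26.    1.8  43.6]
56 529 [-23.2  26.7   1.7  43. ]
62 386 [-23.1  26.5   1.6  43.2]
68 219 [-7.9 11.3  1.7 43.6]
74 206 [-7.9 11.1  1.5 43.3]
80 154 [-7.9 11.   1.2 42.9]
86 90 [-2.6  6.5  1.5 38.6]
98 1 [-8.5 -8.5 -8.5 25.4]
y ext [-0.0774272   0.09084402]
```

View pics/wl.png

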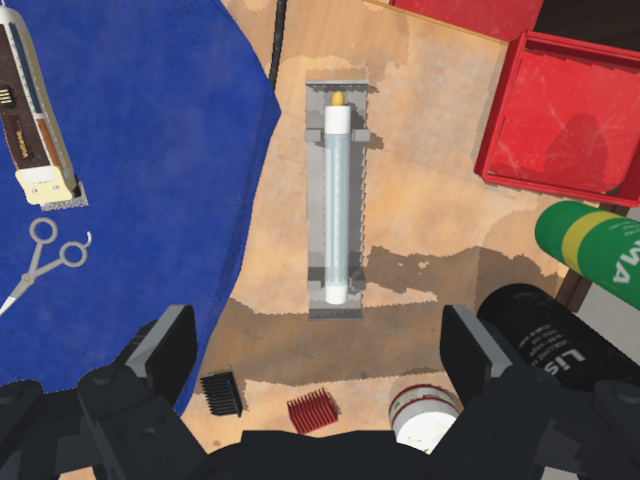

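The wrist view shows the lamp vertical in the frame: plug at (338,98), blank end at (336,297), both sides free. The lamp centre is at about (0.5507, 0.0182), axis z 0.034, yaw 105.8°. I go down now.

{"fn": "jog_arm", "kwargs": {"moves": [0, 0, -0.002, -0.05, 0.18, 0.5, 0.2, 0, 0, -0.002, -0.05, 0.18, 1, 0.2], "squeeze": 40}}

```text
time: 4.0
position: [0.5525, 0.0169, 0.1411]
eef_rot: [0.604, 0.797, 0.001, 0.002]
force: [0.3, 0.1, -0.7]
opening: 0.0518
grasp_force: 0.0
```

{"fn": "jog_arm", "kwargs": {"moves": [0, 0, 0, 0, 0, 0.5, 0.2, 0, 0, 0, 0, 0, 0.9, 0.2, 0, 0, 0, 0, 0, 0.9, 0.2]}}

```text
time: 4.38
position: [0.5477, 0.0168, 0.0664]
eef_rot: [0.603, 0.798, -0.002, -0.002]
force: [0.4, -0.5, -0.2]
opening: 0.0509
grasp_force: 0.0
```

Run:
```python
from h import *
from cell import arm
s=arm.get_state();print(s["position"],s["opening"],s["force"],plan(s,[.5507,.0182,.014],105.85))
```

```text
[0.54773344 0.01684286 0.06637034] 0.05092573528928264 [ 0.38592032 -0.51515211 -0.23628345] (array([-0.002 , -0.0004, -0.0001]), array([0.005, 0.044, 0.654]))
```

{"fn": "jog_arm", "kwargs": {"moves": [0, 0, 0, 0, 0.03, 0.3, 0.2, 0, 0, 0, 0, 0.03, 0.65, 0.2, 0, 0, 0, 0, 0.03, 0.65, 0.2]}}

```text
time: 4.75
position: [0.5521, 0.0179, 0.0168]
eef_rot: [0.603, 0.798, -0.001, -0.001]
force: [-0.1, 0.3, -0.2]
opening: 0.0515
grasp_force: 0.0
```

{"fn": "jog_arm", "kwargs": {"moves": [0, 0, 0, 0, 0, 0, -0.2, 0, 0, 0, 0, 0, 0, -0.6, 0, 0, 0, 0, 0, 0, -1, 0, 0, 0, 0, 0, 0, -1, 0, 0, 0, 0, 0, 0, -1, 0, 0, 0, 0, 0, 0, -1]}}

```text
time: 5.5
position: [0.551, 0.0174, 0.0185]
eef_rot: [0.602, 0.798, -0.002, -0.001]
force: [-5.7, -0.8, 7.2]
opening: 0.0188
grasp_force: 38.8
```

{"fn": "jog_arm", "kwargs": {"moves": [0, 0, 0, 0, 0, -0.1, -1, 0, 0, 0, 0, 0, -0.3, -1, 0, 0, 0, 0, 0, -0.6, -1, 0, 0, 0, 0, 0, -1, -1, 0, 0, 0, 0, 0, -1, -1]}}

```text
time: 6.12
position: [0.5565, 0.0191, 0.1012]
eef_rot: [0.602, 0.799, 0.003, 0.004]
force: [0.8, 0.4, -0.2]
opening: 0.0185
grasp_force: 39.1
```

```bash
cat > lampview.py <<'E'
from h import *
from cell import arm
import sys
s=arm.get_state();d=arm.get_image("wrist");T=wrist(s,d);np.savez(sys.argv[1]+".npz",T=T,**d);cv2.imwrite("pics/%s.png"%sys.argv[1],d["image"])
W=cloud(d,T);w=W.reshape(-1,3)
Rm=R.from_quat(s["eef_rot"]).as_matrix();t=(w-s["position"])@Rm   # tool coords
k=(abs(t[:,1])<.013)&(abs(t[:,0])<.12)&(t[:,2]>-.045)&(t[:,2]<-.002)
print("pos",s["position"],s["opening"],s["force"],s["grasp_force"],k.sum())
for a in np.arange(-.1,.11,.01):
    q=t[k&(t[:,0]>=a)&(t[:,0]<a+.01)]
    if len(q)>3:print(round(a*1e3),len(q),np.round(1e3*np.array([q[:,0].min(),q[:,0].max(),(q[:,1].min()+q[:,1].max())/2,np.percentile(q[:,2],8)]),1))
E
python3 lampview.py g1
```

```text
pos [0.55650056 0.01910113 0.10119493] 0.01852994938137225 [ 0.83180473  0.40738326 -0.20414429] 39.097158908843994 25990
-40 779 [-39.7 -30.   -0.4 -24.9]
-30 1347 [-30.  -20.   -0.3 -25.1]
-20 1489 [-20.  -10.   -0.3 -25.3]
-10 2193 [-10.   -0.   -0.1 -37.5]
0 2513 [  0.   10.   -0.  -38.4]
10 2880 [ 10.   20.    0.  -35.1]
20 1843 [ 20.   30.   -0.3 -25. ]
30 1963 [ 30.   40.   -0.3 -24.9]
40 2114 [ 40.   50.   -0.2 -25. ]
50 2261 [ 50.   60.   -0.3 -25. ]
60 2441 [ 60.   70.   -0.3 -24.8]
70 2598 [ 70.   80.   -0.3 -24.8]
80 1450 [ 80.   90.   -0.3 -23.8]
90 118 [ 90.   91.5  -0.3 -18.6]
```

{"fn": "jog_arm", "kwargs": {"moves": [0, 0, 0, -0.3, -0.1, -0.3, -1, 0, 0, 0, -0.65, -0.24, -0.6, -1, 0, 0, 0, -1, -0.37, -0.6, -1]}}

```text
time: 6.55
position: [0.5474, -0.0673, 0.1463]
eef_rot: [0.602, 0.799, 0.001, 0.001]
force: [0.2, -0.2, -0.3]
opening: 0.0187
grasp_force: 39.1
```

{"fn": "jog_arm", "kwargs": {"moves": [0, 0, 0, -0.35, -0.13, 0, -1, 0, 0, 0, -0.7, -0.26, 0, -1, 0, 0, 0, -1, -0.37, 0, -1]}}

```text
time: 6.92
position: [0.5387, -0.153, 0.1437]
eef_rot: [0.602, 0.798, -0.0, -0.001]
force: [0.5, 0.2, -0.7]
opening: 0.0184
grasp_force: 39.1
```

{"fn": "jog_arm", "kwargs": {"moves": [0, 0, 0, -0.35, -0.13, 0, -1, 0, 0, 0, -0.7, -0.26, 0, -1, 0, 0, 0, -1, -0.37, 0, -1]}}

```text
time: 7.3
position: [0.5323, -0.2379, 0.1436]
eef_rot: [0.602, 0.798, -0.0, -0.001]
force: [0.0, -0.0, -1.1]
opening: 0.0183
grasp_force: 39.1
```

{"fn": "jog_arm", "kwargs": {"moves": [0, 0, 0, -0.35, -0.13, 0, -1, 0, 0, 0, -0.7, -0.26, 0, -1, 0, 0, 0, -1, -0.37, 0, -1]}}

```text
time: 7.68
position: [0.5259, -0.3228, 0.1435]
eef_rot: [0.602, 0.798, -0.0, -0.001]
force: [0.6, 0.5, -0.4]
opening: 0.0191
grasp_force: 39.1
```

{"fn": "jog_arm", "kwargs": {"moves": [0, 0, 0.04, -0.35, -0.12, 0, -1, 0, 0, 0.09, -0.7, -0.24, 0, -1, 0, 0, 0.13, -1, -0.36, 0, -1, 0, 0, 0.17, -1, -0.36, 0, -1, 0, 0, 0.18, -1, -0.36, 0, -1, 0, 0, 0.18, -1, -0.36, 0, -1, 0, 0, 0.18, -1, -0.36, 0, -1]}}

```text
time: 8.55
position: [0.5216, -0.4058, 0.1446]
eef_rot: [0.8, 0.6, 0.0, -0.0]
force: [-0.1, 1.6, -0.8]
opening: 0.0185
grasp_force: 39.1
```

```bash
python3 lampview.py g2
python3 - <<'E'
from h import *
from cell import arm
s=arm.get_state();print(s["eef_rot"],s["dq"].round(3),plan(s,[.5251,-.4071,.06],73.4))
z=np.load("g2.npz");w=cloud(z,z["T"]).reshape(-1,3)
t=np.radians(73.4);ey=np.array([np.cos(t),np.sin(t)]);o=np.array([.5295,-.3923])
q=w[:,:2]-o;y=q@ey;x=q@np.array([ey[1],-ey[0]])
for lo,hi,y0,y1 in[(.05,.066,.075,.13),(.045,.06,.02,.05),(.045,.06,-.065,-.04)]:
    k=(abs(x)<.03)&(y>y0)&(y<y1)&(w[:,2]>lo)&(w[:,2]<hi)
    if k.sum()>5:print(y0,k.sum(),x[k].min(),x[k].max(),np.percentile(y[k],[1,99]),np.percentile(w[k,2],95))
E
```

```text
pos [ 0.52156014 -0.40576871  0.144604  ] 0.018501340257391155 [-0.07574695  1.58838983 -0.84333314] 39.13741171360016 25996
-40 820 [-39.9 -30.   -0.2 -24.8]
-30 1336 [-30.  -20.   -0.1 -25. ]
-20 1504 [-20.  -10.   -0.1 -25.4]
-10 2183 [-10.   -0.   -0.1 -37.6]
0 2541 [  0.   10.   -0.  -38.2]
10 2859 [ 10.   20.    0.  -35.1]
20 1837 [ 20.   30.   -0.1 -24.9]
30 1976 [ 30.   40.   -0.1 -25. ]
40 2094 [ 40.   50.   -0.1 -24.9]
50 2287 [ 50.  60.  -0. -25.]
60 2409 [ 60.   70.   -0.  -24.8]
70 2635 [ 70.   80.   -0.  -24.8]
80 1408 [ 80.   90.    0.  -23.6]
90 107 [ 90.   91.4  -0.1 -18.5]
[ 8.00297948e-01  5.99602488e-01  7.58640967e-05 -2.13887782e-04] [ 0.002 -0.002  0.003 -0.003  0.001 -0.    -0.003] (array([-0.0001, -0.0001,  0.0016]), array([-1.000e-03,  4.700e-02,  1.059e+00]))
0.075 3238 -0.01823682807592312 0.017867951039761083 [0.08889932 0.10943375] 0.059514375250101254
0.02 46 0.014186425166116623 0.015565677916197403 [0.03238438 0.04181066] 0.05586722383770962
```

View pics/g2.png

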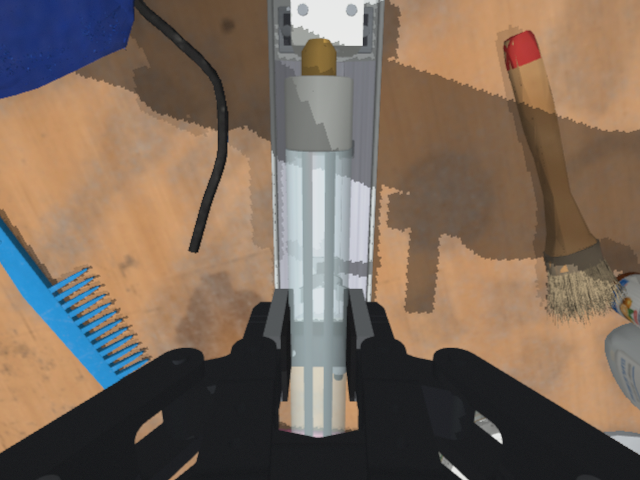

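The lamp is held level and centred in the grip. The plug is at (319,50), and the lampholder's front is just beyond it at (322,45). I align and descend.

{"fn": "jog_arm", "kwargs": {"moves": [0, 0, 0.002, 0, 0.045, 0.3, -1, 0, 0, 0.002, 0, 0.045, 0.7, -1, 0, 0, 0.002, 0, 0.045, 1, -1, 0, 0, 0.002, 0, 0.045, 1, -1, 0, 0, 0.002, 0, 0.045, 1, -1]}}

```text
time: 9.22
position: [0.5252, -0.4077, 0.0648]
eef_rot: [0.803, 0.596, 0.0, 0.0]
force: [-0.1, -0.0, -1.0]
opening: 0.0186
grasp_force: 39.2
```

Run:
```python
from h import *
from cell import arm
s=arm.get_state();print(s["position"],s["force"],plan(s,[.5251,-.4071,.042],73.4))
```

```text
[ 0.52517372 -0.40771213  0.06483729] [-0.14916805 -0.0251416  -1.02345822] (array([ 0.0001, -0.    , -0.0009]), array([ 0.007, -0.003,  0.285]))
```

{"fn": "jog_arm", "kwargs": {"moves": [0, 0, -0.001, 0, 0, 0.15, -1, 0, 0, -0.001, 0, 0, 0.26, -1, 0, 0, -0.001, 0, 0, 0.26, -1]}}

```text
time: 9.6
position: [0.5239, -0.4071, 0.0429]
eef_rot: [0.802, 0.598, -0.0, -0.001]
force: [-0.9, 0.6, -0.7]
opening: 0.0187
grasp_force: 39.2
```

{"fn": "jog_arm", "kwargs": {"moves": [0, 0, 0, 0, 0, 0.025, -1, 0, 0, 0, 0, 0, 0.05, -1, 0, 0, 0, 0, 0, 0.05, -1]}}

```text
time: 9.98
position: [0.5249, -0.4078, 0.0403]
eef_rot: [0.802, 0.598, -0.0, 0.0]
force: [-0.3, -0.7, -0.5]
opening: 0.0188
grasp_force: 39.3
```

{"fn": "jog_arm", "kwargs": {"moves": [0, 0, 0, 0, 0, 0.025, -1, 0, 0, 0, 0, 0, 0.025, -1]}}

```text
time: 10.22
position: [0.5252, -0.408, 0.0392]
eef_rot: [0.802, 0.598, 0.0, 0.001]
force: [-1.3, 0.8, 4.2]
opening: 0.0186
grasp_force: 39.7
```

{"fn": "jog_arm", "kwargs": {"moves": [0, 0, 0, 0, 0, 0.025, -1, 0, 0, 0, 0, 0, 0.025, -1]}}

```text
time: 10.48
position: [0.5256, -0.4084, 0.0379]
eef_rot: [0.802, 0.598, 0.0, 0.001]
force: [-2.8, 1.9, 6.8]
opening: 0.0185
grasp_force: 39.9
```

{"fn": "jog_arm", "kwargs": {"moves": [0, 0, 0, 0, 0, 0.025, -1, 0, 0, 0, 0, 0, 0.025, -1]}}

```text
time: 10.72
position: [0.5255, -0.4085, 0.0363]
eef_rot: [0.802, 0.598, 0.0, 0.001]
force: [-3.0, 1.0, 8.6]
opening: 0.0187
grasp_force: 40.1
```

{"fn": "jog_arm", "kwargs": {"moves": [0, 0, 0, 0, 0, 0.02, -1, 0, 0, 0, 0, 0, 0.02, -1]}}

```text
time: 10.98
position: [0.5254, -0.4086, 0.0347]
eef_rot: [0.802, 0.597, -0.0, 0.001]
force: [-3.3, 1.2, 8.8]
opening: 0.0185
grasp_force: 40.1
```

{"fn": "jog_arm", "kwargs": {"moves": [0, 0, 0, 0, 0, 0.02, -1, 0, 0, 0, 0, 0, 0.02, -1]}}

```text
time: 11.22
position: [0.5252, -0.4086, 0.0328]
eef_rot: [0.802, 0.597, -0.0, 0.001]
force: [-2.6, 1.1, 6.7]
opening: 0.0185
grasp_force: 40.0
```

{"fn": "jog_arm", "kwargs": {"moves": [0, 0, 0, 0, 0, 0.02, -1, 0, 0, 0, 0, 0, 0.02, -1]}}

```text
time: 11.48
position: [0.5248, -0.4085, 0.03]
eef_rot: [0.802, 0.597, -0.0, 0.001]
force: [-1.3, 0.1, 3.0]
opening: 0.0185
grasp_force: 39.6
```

{"fn": "jog_arm", "kwargs": {"moves": [0, 0, 0, 0, 0, 0.015, -1, 0, 0, 0, 0, 0, 0.015, -1]}}

```text
time: 11.72
position: [0.5248, -0.4077, 0.027]
eef_rot: [0.802, 0.598, 0.0, 0.0]
force: [1.9, -1.5, -3.6]
opening: 0.0186
grasp_force: 39.1
```

{"fn": "jog_arm", "kwargs": {"moves": [0, 0, 0, 0, 0, 0.006, -1, 0, 0, 0, 0, 0, 0.006, -1]}}

```text
time: 11.98
position: [0.5248, -0.4076, 0.0269]
eef_rot: [0.802, 0.598, 0.0, -0.0]
force: [2.3, -2.0, -4.7]
opening: 0.0185
grasp_force: 39.1
```

```bash
python3 lampview.py g3
python3 - <<'E'
from h import *
from cell import arm
s=arm.get_state();print(s["force"],s["ft_torque"],plan(s,[.5251,-.4071,.026],73.4))
E
```

```text
pos [ 0.52480884 -0.40762149  0.02689455] 0.018548637853855975 [ 2.26108789 -1.96471372 -4.71968175] 39.11995589733124 27493
-40 1002 [-37.3 -30.    0.1 -25.2]
-30 1629 [-30.  -20.    0.  -25.1]
-20 1507 [-20.  -10.   -0.1 -25.4]
-10 2188 [-10.   -0.   -0.1 -37.7]
0 2556 [  0.  10.   0. -38.]
10 2831 [ 10.   20.   -0.  -34.9]
20 1831 [ 20.   30.   -0.1 -24.9]
30 1975 [ 30.   40.   -0.2 -24.8]
40 2218 [ 40.   50.   -0.  -24.9]
50 3197 [ 50.   60.   -0.  -25.5]
60 2420 [ 60.   70.   -0.2 -24.6]
70 2628 [ 70.   80.   -0.2 -24.5]
80 1406 [ 80.   90.   -0.2 -23.6]
90 105 [ 90.   91.3  -0.1 -18.4]
[ 1.78979256 -2.0300527  -5.58298662] [-0.41760125 -0.36212716 -0.01307338] (array([ 0.    , -0.0001,  0.0001]), array([0.007, 0.002, 0.012]))
```

{"fn": "jog_arm", "kwargs": {"moves": [0, 0, 0, 0, 0, 0.012, -1, 0, 0, 0, 0, 0, 0.012, -1]}}

```text
time: 12.28
position: [0.5249, -0.4075, 0.0268]
eef_rot: [0.802, 0.598, 0.0, -0.0]
force: [0.8, -0.8, -3.2]
opening: 0.0186
grasp_force: 39.4
```

{"fn": "jog_arm", "kwargs": {"moves": [0, 0, 0, 0, 0, 0.006, -1, 0, 0, 0, 0, 0, 0.006, -1]}}

```text
time: 12.52
position: [0.5249, -0.4075, 0.0267]
eef_rot: [0.802, 0.598, 0.0, -0.0]
force: [-0.4, -0.0, 2.5]
opening: 0.0185
grasp_force: 39.6
```

{"fn": "jog_arm", "kwargs": {"moves": [0, 0, 0, 0.025, 0, 0, -1, 0, 0, 0, 0.05, 0, 0, -1, 0, 0, 0, 0.05, 0, 0, -1]}}

```text
time: 12.9
position: [0.5259, -0.4047, 0.0267]
eef_rot: [0.802, 0.598, -0.0, 0.001]
force: [-1.1, -1.9, 3.0]
opening: 0.0189
grasp_force: 39.7
```

{"fn": "jog_arm", "kwargs": {"moves": [0, 0, 0, 0.025, 0, 0, -1, 0, 0, 0, 0.05, 0, 0, -1, 0, 0, 0, 0.05, 0, 0, -1]}}

```text
time: 13.28
position: [0.5271, -0.4005, 0.0266]
eef_rot: [0.802, 0.598, -0.0, 0.0]
force: [-2.1, -2.7, 5.1]
opening: 0.0187
grasp_force: 39.9
```

{"fn": "jog_arm", "kwargs": {"moves": [0, 0, 0, 0.025, 0, -0.004, -1, 0, 0, 0, 0.05, 0, -0.004, -1, 0, 0, 0, 0.05, 0, -0.004, -1]}}

```text
time: 13.65
position: [0.5285, -0.3958, 0.0266]
eef_rot: [0.802, 0.598, 0.0, -0.0]
force: [-1.7, -2.5, 4.2]
opening: 0.0185
grasp_force: 39.9
```

{"fn": "jog_arm", "kwargs": {"moves": [0, 0, 0, 0.02, 0, 0, -1, 0, 0, 0, 0.04, 0, 0, -1, 0, 0, 0, 0.04, 0, 0, -1]}}

```text
time: 14.02
position: [0.5293, -0.393, 0.0266]
eef_rot: [0.802, 0.598, 0.0, 0.0]
force: [-1.4, -2.7, 5.0]
opening: 0.0185
grasp_force: 39.9
```

```bash
python3 lampview.py g4|head -1
python3 - <<'E'
from h import *
from cell import arm
s=arm.get_state();O=np.array([.5295,-.3923]);ey=np.array([.2857,.9583])
print("tcp y",(s["position"][:2]-O)@ey,"F along",s["force"][:2]@ey)
z=np.load("g4.npz");w=cloud(z,z["T"]).reshape(-1,3);q=w[:,:2]-O;y=q@ey;x=q@np.array([ey[1],-ey[0]])
print("tilt",plan(s,[.5251,-.4071,.026],73.4)[0])
for z0,z1 in((.03,.044),(.044,.053),(.054,.065)):
    k=(abs(x)<.016)&(y>.06)&(y<.12)&(w[:,2]>z0)&(w[:,2]<z1)
    h,e=np.histogram(y[k],bins=np.arange(.06,.12,.002));print(z0,h)
E
```

```text
pos [ 0.52933831 -0.3929715   0.026618  ] 0.018495000551725496 [-1.40950974 -2.65107507  4.99982506] 39.949493408203125 32023
tcp y -0.0006614880683293614 F along -3.343972458773619
tilt [ 0.0001 -0.0001  0.0001]
0.03 [ 23  28  25  25  22  22  25  29  24  22  29  51  54  46 610 127   0   0
   0   0   0   0   0   0   0   0   0   0   0]
0.044 [456 451 471 457 496 450 516 508 508 512 238 224 211 225 663   4   0   0
   0   0   0   0   0   0   0   0   0   0   0]
0.054 [   0    0    0    0    0    0    0    0    0    0    0    0    0    0
  799 1208 1222 1256  521    0    0    0    0    0    0    0    0    0
    0]
```

The shoulder is at y≈81 mm and the face at about 89 mm, so roughly 8 mm remain.

{"fn": "jog_arm", "kwargs": {"moves": [0, 0, 0, 0.02, 0, -0.003, -1, 0, 0, 0, 0.04, 0, -0.003, -1, 0, 0, 0, 0.04, 0, -0.003, -1]}}

```text
time: 14.45
position: [0.5304, -0.3892, 0.0266]
eef_rot: [0.802, 0.598, 0.0, -0.0]
force: [-0.5, -1.8, 3.7]
opening: 0.0187
grasp_force: 39.9
```

{"fn": "jog_arm", "kwargs": {"moves": [0, 0, 0, 0.012, 0, 0, -1, 0, 0, 0, 0.02, 0, 0, -1, 0, 0, 0, 0.02, 0, 0, -1]}}

```text
time: 14.82
position: [0.5306, -0.3884, 0.0267]
eef_rot: [0.802, 0.598, 0.0, 0.0]
force: [-0.6, -3.7, 2.4]
opening: 0.0184
grasp_force: 39.9
```

{"fn": "jog_arm", "kwargs": {"moves": [0, 0, 0, 0.012, 0, 0, -1, 0, 0, 0, 0.012, 0, 0, -1]}}

```text
time: 15.08
position: [0.5309, -0.3874, 0.0267]
eef_rot: [0.802, 0.598, 0.0, -0.0]
force: [-0.2, -2.9, 2.8]
opening: 0.0187
grasp_force: 39.9
```

{"fn": "jog_arm", "kwargs": {"moves": [0, 0, 0, 0.012, 0, 0, -1, 0, 0, 0, 0.012, 0, 0, -1]}}

```text
time: 15.32
position: [0.5312, -0.3864, 0.0267]
eef_rot: [0.802, 0.598, 0.0, -0.0]
force: [-0.4, -3.0, 2.2]
opening: 0.0186
grasp_force: 39.9
```

{"fn": "jog_arm", "kwargs": {"moves": [0, 0, 0, 0.01, 0, 0, -1, 0, 0, 0, 0.01, 0, 0, -1]}}

```text
time: 15.58
position: [0.5314, -0.3857, 0.0267]
eef_rot: [0.802, 0.598, 0.0, -0.0]
force: [-0.1, -3.3, 2.1]
opening: 0.0184
grasp_force: 39.9
```

{"fn": "jog_arm", "kwargs": {"moves": [0, 0, 0, 0.01, 0, 0, -1, 0, 0, 0, 0.01, 0, 0, -1]}}

```text
time: 15.82
position: [0.5316, -0.385, 0.0267]
eef_rot: [0.802, 0.598, 0.0, -0.0]
force: [0.1, -2.7, 1.4]
opening: 0.0187
grasp_force: 39.8
```

{"fn": "jog_arm", "kwargs": {"moves": [0, 0, 0, 0.01, 0, 0, -1, 0, 0, 0, 0.01, 0, 0, -1]}}

```text
time: 16.08
position: [0.5317, -0.3846, 0.0267]
eef_rot: [0.802, 0.598, -0.0, 0.0]
force: [-0.9, -3.7, 1.6]
opening: 0.0187
grasp_force: 39.8
```

{"fn": "jog_arm", "kwargs": {"moves": [0, 0, 0, 0.01, 0, 0, -1, 0, 0, 0, 0.01, 0, 0, -1]}}

```text
time: 16.32
position: [0.5317, -0.3846, 0.0267]
eef_rot: [0.802, 0.597, -0.0, 0.001]
force: [0.7, -4.7, 0.3]
opening: 0.0189
grasp_force: 39.7
```

{"fn": "jog_arm", "kwargs": {"moves": [0, 0, 0, 0.01, 0, 0, -1, 0, 0, 0, 0.01, 0, 0, -1]}}

```text
time: 16.58
position: [0.5317, -0.3845, 0.0267]
eef_rot: [0.802, 0.597, -0.001, 0.001]
force: [-0.1, -6.0, 0.2]
opening: 0.0187
grasp_force: 39.6
```

```bash
python3 - <<'E'
from h import *
from cell import arm
s=arm.get_state();O=np.array([.5295,-.3923]);ey=np.array([.2857,.9583])
print("tcp y",(s["position"][:2]-O)@ey,"F along",s["force"][:2]@ey,s["force"])
E
python3 lampview.py g5|tail -3;python3 -c "
import cv2;a=cv2.imread('pics/g5.png')[0:200,220:420];cv2.imwrite('pics/g5c.png',cv2.resize(a,None,fx=3,fy=3))"
```

```text
tcp y 0.008072903664601486 F along -5.817129231412057 [-0.12526219 -6.03291435  0.16424429]
70 2634 [ 70.   80.   -0.2 -24.8]
80 4823 [ 80.   90.   -0.  -32.6]
90 3779 [ 90.   97.8  -0.  -32.9]
```

View pics/g5c.png

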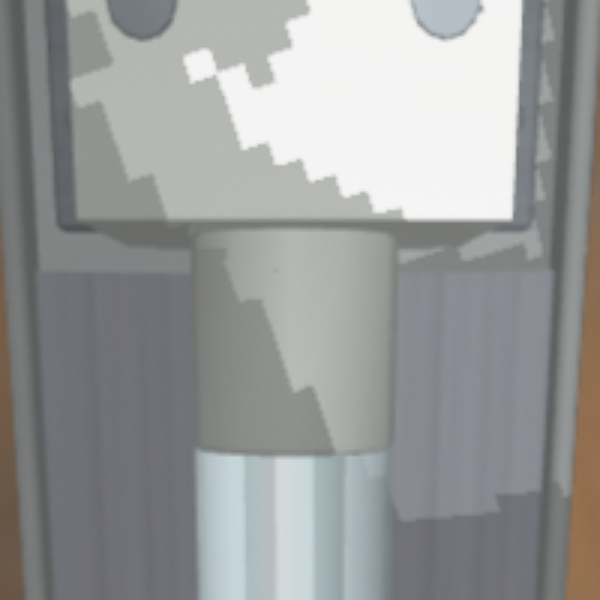

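The plug is out of sight in the bore and the white end's shoulder is flush against the lampholder face (~(290,225) in the crop). The hard stop was felt at about 6 N, so I let go.

{"fn": "jog_arm", "kwargs": {"moves": [0, 0, 0, 0, 0, 0, -0.5, 0, 0, 0, 0, 0, 0, -0.2, 0, 0, 0, 0, 0, 0, 0, 0, 0, 0, 0, 0, 0, 0.1, 0, 0, 0, 0, 0, 0, 0.1]}}

```text
time: 17.25
position: [0.5322, -0.3825, 0.0266]
eef_rot: [0.802, 0.598, 0.0, -0.0]
force: [0.3, -0.3, -0.2]
opening: 0.047
grasp_force: 0.0
```

{"fn": "jog_arm", "kwargs": {"moves": [0, 0, 0, 0, 0, -0.1, 0.1, 0, 0, 0, 0, 0, -0.4, 0.1, 0, 0, 0, 0, 0, -0.9, 0.1, 0, 0, 0, 0, 0, -0.9, 0.1, 0, 0, 0, 0, 0, -0.9, 0.1]}}

```text
time: 17.88
position: [0.5321, -0.3829, 0.0991]
eef_rot: [0.802, 0.598, 0.0, 0.0]
force: [0.3, -0.2, -0.8]
opening: 0.0468
grasp_force: 0.0
```

Run:
```python
from h import *
from cell import arm
s=arm.get_state();d=arm.get_image("wrist");T=wrist(s,d);print(s["position"],s["force"])
cv2.imwrite("pics/e.png",d["image"]);w=cloud(d,T).reshape(-1,3)
O=np.array([.5295,-.3923]);ey=np.array([.2857,.9583]);q=w[:,:2]-O;y=q@ey;x=q@np.array([ey[1],-ey[0]])
for a in np.arange(-.08,.12,.01):
    k=(abs(x)<.012)&(y>a)&(y<a+.01)&(w[:,2]>.035)&(w[:,2]<.07)
    if k.sum()>5:print(round(a*1e3),k.sum(),np.round(1e3*np.array([x[k].min(),x[k].max(),np.percentile(w[k,2],90)]),1))
```

```text
[ 0.53211903 -0.38288459  0.0991031 ] [ 0.25263259 -0.22510084 -0.77456972]
-80 32 [-8.2  7.9 51. ]
-70 547 [-10.    9.8  51.6]
-60 620 [-12.   11.8  51.9]
-50 794 [-12.   11.7  51.8]
-40 612 [-10.2   9.9  51.7]
-30 657 [-10.    9.8  51.7]
-20 669 [-9.9  9.6 51.6]
-10 688 [-9.8  9.5 51.7]
0 728 [-10.2   9.8  51.6]
10 762 [-10.    9.8  51.6]
20 792 [-9.9  9.6 51.6]
30 982 [-12.   11.8  51.7]
40 969 [-12.   11.8  51.6]
50 904 [-10.    9.7  51.5]
60 939 [-9.8  9.5 51.5]
70 981 [-10.2   9.9  51.3]
80 1145 [-11.9  11.8  58. ]
90 1475 [-12.   12.   59.2]
100 1574 [-11.9  11.9  59.3]
110 1493 [-12.   12.   59.1]
```

View pics/e.png

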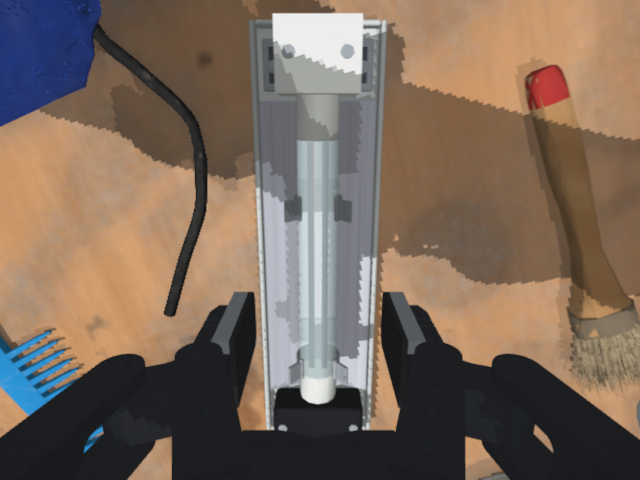

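The lamp lies level in both clips ((317,208) and (318,375)), its shoulder flush with the lampholder at (318,95), and the gripper is clear.

```bash
python3 -c "
from cell import arm
print(arm.sign_off())"
```

```text
the job is handed in; nothing more can be done
None
```

The lamp is snapped into both clips, its plug pushed home until the shoulder met the lampholder's hard stop (about 6 N felt), let go and handed in at about 18 s; I had no reading of the contact pin, and no verdict came back.

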